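Make up the biology class's dissection and pond kits

ROBOT

A 6-joint arm with a two-finger parallel gripper is mounted at the origin on the work surface. World frame = base frame: x ahead of the robot, y to its left, z up, the work surface at z = 0. Lengths are in m, angles in degrees, forces in N, time in s.
With the tool pointing down it reaches from about 0.35 to 0.875 m from the base axis. Payload 4.2 kg.
Tool frame: the origin (TCP) lies midway between the tips of the shut fingers; the grasp point (between the pads) lies 19 mm behind it (r.pinch_z is the distance from the TCP to the grasp point, in m); z points along the fingers, y is the line along which they close (so a half turn about z gives the same grasp; the last joint's range is limited). The gripper opens to 87 mm and grips with 3 to 60 N. Pads are 19 mm wide; open, the fingers measure 117 mm over their backs; the gripper's body (75 mm by 190 mm) begins 51 mm behind the grasp point.
Start: joints at [-48.724, 22.042, 0.453, 0, -68.411, -14.817], TCP at [0.278, -0.56, 0.223] pointing down, gripper open.
Joint ranges: [-179.83, 179.83], [-69.29, 118.12], [-61.27, 80.66], [-181.25, 117.63], [-171.15, -9.14], [-177.46, 177.46]. Speed limits (degrees/s): [159.86, 159.86, 180, 180, 180, 180].

INTERFACE

Orientations are given as a 3x3 rotation matrix whose columns are the frame's x, y, z axes.
In Python, from station import r, imaging, models gives the robot as it stands. The module is installed in compiled form; this text tells all that it offers.
- The arm moves only by the tool apply_moves, never from a script. Its argument "moves" is a list of rows, each a list of 2 entries, a list of its own where there are three numbers: the shift along the tool's x, y, z in m, then the turn about the tool's z in degrees. A call has 1 to 5 rows; each row shifts and turns the commanded pose from where the row before left it, along the tool's axes as they then stand; what a row does not reach is not made up. A row lasts 1/12 s, in which the tool goes at most 41.7 mm and 7.16 degrees, less where a joint would pass 70% of its speed; a pose out of reach is approached as far as the arm can. A call is refused whole if a number of a shift passes 0.0417 or a number of a turn 7.16, either way. A call with a gripper value outside its range is refused whole. "hand" is the finger opening in m, from 0 to 0.087, set as the call begins (left out, the last holds). The fingers move at their own pace and stop on an object; the grip force is fixed at half the most. Time passes only in rows, so rows that do not move let the fingers close. It gives the time, the measured TCP pose, the force, the opening and the grip force at its end, in the units of the state.
- r.sense(): the state, without advancing time (a new reading comes with each control period).
- imaging.capture(name): name is "scene" or "top" or "wrist"; returns a dict with "frame" (384x512x3 uint8, blue, green, red), "intrinsics" (3x3 intrinsics, pixels), "dist" ([k1, k2, p1, p2, k3] as OpenCV has them; the pictures are not rectified), "eye" and "orientation" of the camera in the world. Camera axes: x right, y down, z forward; pixel columns grow to the right and rows downward; lengths in m; the calibration is good to about 2 mm. A picture is of the moment at which its call begins. There is no depth.
- r.finish_job(): hands the job in; it is judged then, once.
Trained networks look in a picture, given as the dict that the camera call returned (one of the last four; its "shot" number tells which), for a name from the list of things; names that differ only in an ending like _2 or _b are one class to them, and where a whole thing is asked for, a point or a joint stands for the part that bears it (a point fixed in the world has none). Each returns a list of dicts, best first, with "confidence" (0 to 1); they miss things now and then, are a little off and sometimes report something else, mostly with a low value. They report only what shows in the picture. A call takes as long as a camera call. They do not tell look-alikes from the thing itself.
- models.cut_out(picture, target): "region" (384x512 bool, what is visible of it) and "extent" ([left, top, width, height] as shares, 0 to 1, of the picture: columns of its width, rows of its height, round what is visible of it).
- models.place_of(picture, target): "at" ([column, row] as shares, 0 to 1, of the picture: columns of its width, rows of its height: a listed point, or the origin of a listed thing).
The state is a dict: "time_s": time; "joints": joint angles; "joint_velocities": joint speeds; "effort": joint torques, N m; "tcp_pos": TCP position; "ee_rot": TCP orientation; "wrist_force": force on the tool from outside, world axes, zero at the start; "moment": the same for the moment, N m; "gripper_width": opening from 0.0 (shut) to 1.0 (fully open); "gripper_force": force on a finger pad.
Only numpy, scipy, OpenCV 4.12 (cv2) and the standard library are available. Lean on these libraries where they do the work, as an engineer would, in place of code of your own. Each camera call takes 0.05 s, during which the arm holds its last target. There are 200 camera calls.

TASK

Make up two kits for the biology class from the stock in the middle of the table: in the metal tray with the black floor go the blue scalpel and the red-capped jar, in the white tray go the hand lens, the green-capped jar and the yellow-capped jar. Lay each tool flat, right way up, in its tray's long compartment and stand each jar upright in a small bay of its own, setting the glass jars down gently rather than dropping them or forcing them down. Leave the white-capped jar, the beaker and the phone where they are.

Things in the scene. Friction and masses are not known exactly. Their poses are not given: they have to be found in the camera images.
- pan: The dissection kit's tray: bare aluminium with a black floor. Fixed, 173 (x) by 142 (y) mm; origin at the centre of its underside, z up. Walls and dividers 4 mm thick, 18 mm high; floor 3 mm thick. On the +y side one long compartment, 165 x 68 mm inside, centred at x 0, y +33 mm; on the -y side two bays, 80 x 62 mm inside, centred at x -42 and x +42 mm, y -36 mm.
- white_tray: The pond kit's tray: all white plastic. Fixed, 173 (x) by 142 (y) mm; origin at the centre of its underside, z up. Walls and dividers 4 mm thick, 18 mm high; floor 3 mm thick. On the +y side one long compartment, 165 x 68 mm inside, centred at x 0, y +33 mm; on the -y side two bays, 80 x 62 mm inside, centred at x -42 and x +42 mm, y -36 mm.
- red_jar: Small upright glass specimen jar with a red cap, 40 mm in diameter, 56 mm tall, rigid and closed, about 90 g; origin at the centre of its underside, z up.
- green_jar: Small upright glass specimen jar with a green cap, 40 mm in diameter, 56 mm tall, rigid and closed, about 90 g; origin at the centre of its underside, z up.
- yellow_jar: Small upright glass specimen jar with a yellow cap, 40 mm in diameter, 56 mm tall, rigid and closed, about 90 g; origin at the centre of its underside, z up.
- white_jar: Small upright glass specimen jar with a white cap, 40 mm in diameter, 56 mm tall, rigid and closed, about 90 g; origin at the centre of its underside, z up. One of the stock; not part of either kit.
- scalpel: Safety scalpel lying flat along its x: blue plastic handle with black bands (x -67 to +33 mm, 14 mm wide, 13 mm high), steel blade at the +x end; 135 mm long in all. Origin at mid-length on its underside, z up; about 35 g, balanced near x -13 mm.
- magnifier: Hand magnifier lying flat along its x: black handle (x -68 to +20 mm, 14 mm wide, 13 mm high) and a round lens in a dark steel rim, 48 mm across and 10 mm high, centred at x +44 mm; 136 mm long in all. Origin at mid-length on its underside, z up; about 45 g, balanced near x +5 mm.
- beaker: Empty glass beaker, 68 mm across, 85 mm tall, bystander; origin at the centre of its underside.
- phone: Black smartphone lying flat, 150 x 73 x 9 mm, bystander; origin at the centre of its underside.
Things that resemble listed ones, but are neither listed nor needed, are in the scene too. There is more than one size of the scalpel; the one meant has the size given above.

How it is judged:
By the outcome, as a careful person would: the job done as asked, in the order asked, and still so for the second after the job is handed in, with the robot touching nothing.
It also fails if it takes over 122 s, if anything falls off the work surface, if the arm or the gripper's body presses on something with over 40 N, if the wrist force passes 120 N, or if a joint passes its speed limit or range.

## Working session

There is one attempt and no reset: what is moved stays moved. The work goes in short steps, Python scripts to look and compute and a tool call to move; the robot and the scene stay as the last step left them, time stands still between calls to the robot, and variables do not carry over. Pictures are saved under pics/ and viewed, at most 14 in all, crops included, and the job is handed in when it is done.

Besides the shell and the picture viewer there is one more tool, called after "Emit:" by a JSON object that holds its "op" and its "data", one argument or row to a line. apply_moves: Moves the arm, as the interface text tells. Its arguments: {"type":"object","properties":{"moves":{"type":"array"},"hand":{"type":"number"}},"required":["moves"]}

```bash
mkdir -p pics
cat > h.py <<'E'
import numpy as np, cv2
from station import r, imaging, models
def px2w(c,uv,z):
    K=np.array(c["intrinsics"],float);d=np.array(c["dist"],float)
    p=cv2.undistortPoints(np.array(uv,float).reshape(-1,1,2),K,d).reshape(-1,2)
    ray=np.c_[p,np.ones(len(p))]@np.array(c["orientation"]).T
    e=np.array(c["eye"]); return e+ray*((z-e[2])/ray[:,2:3])
def w2px(c,P):
    R=np.array(c["orientation"]).T;t=-R@np.array(c["eye"])
    return cv2.projectPoints(np.array(P,float).reshape(-1,1,3),cv2.Rodrigues(R)[0],t,np.array(c["intrinsics"],float),np.array(c["dist"],float))[0].reshape(-1,2)
E
python3 - <<'E'
from h import *
s=r.sense();print(s["tcp_pos"],np.round(s["ee_rot"],3).tolist(),r.pinch_z,s["gripper_width"])
for n in("top","scene"):
    c=imaging.capture(n);cv2.imwrite(f"pics/{n}0.png",cv2.resize(c["frame"],None,fx=1.5,fy=1.5,interpolation=cv2.INTER_CUBIC))
    print(n,np.round(c["eye"],3),np.round(c["orientation"],2).tolist())
    if n=="top":
        for t in["pan","white_tray","red_jar","green_jar","yellow_jar","white_jar","scalpel","magnifier","beaker","phone"]:
            for q in models.place_of(c,t)[:3]:
                a=np.array(q["at"])*[512,384];print(t,round(q["confidence"],2),np.round(a),np.round(px2w(c,a,0)[0,:2],3))
E
```

```text
[ 0.27820993 -0.55898628  0.221443  ] [[-0.895, -0.445, -0.001], [-0.445, 0.895, 0.002], [0.0, 0.002, -1.0]] 0.0187 0.9985877979560157
top [0.322 0.02  0.858] [[-0.06, -0.97, 0.22], [-1.0, 0.06, -0.01], [-0.0, -0.22, -0.98]]
pan 0.67 [403. 195.] [ 0.474 -0.327]
white_tray 0.98 [133. 199.] [0.504 0.306]
red_jar 0.57 [264. 215.] [0.447 0.002]
green_jar 0.77 [314. 144.] [ 0.613 -0.131]
yellow_jar 0.66 [208. 214.] [0.458 0.131]
white_jar 0.61 [311. 212.] [ 0.447 -0.108]
scalpel 0.64 [212. 146.] [0.623 0.115]
scalpel 0.61 [225.  84.] [0.785 0.077]
magnifier 0.98 [263. 135.] [ 0.642 -0.01 ]
beaker 0.66 [280.  79.] [ 0.788 -0.061]
phone 0.8 [141. 100.] [0.755 0.288]
scene [ 1.203 -0.267  0.616] [[0.36, 0.59, -0.72], [0.93, -0.23, 0.28], [0.0, -0.77, -0.63]]
```

View pics/top0.png

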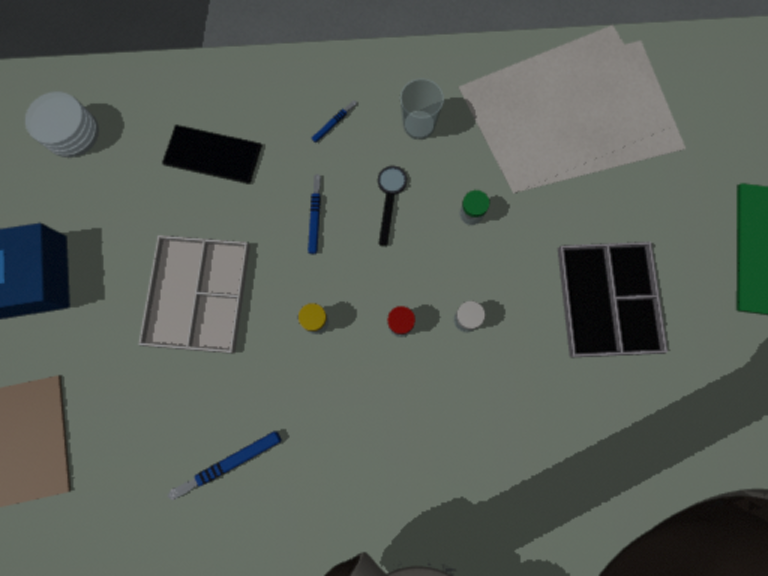

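View pics/scene0.png

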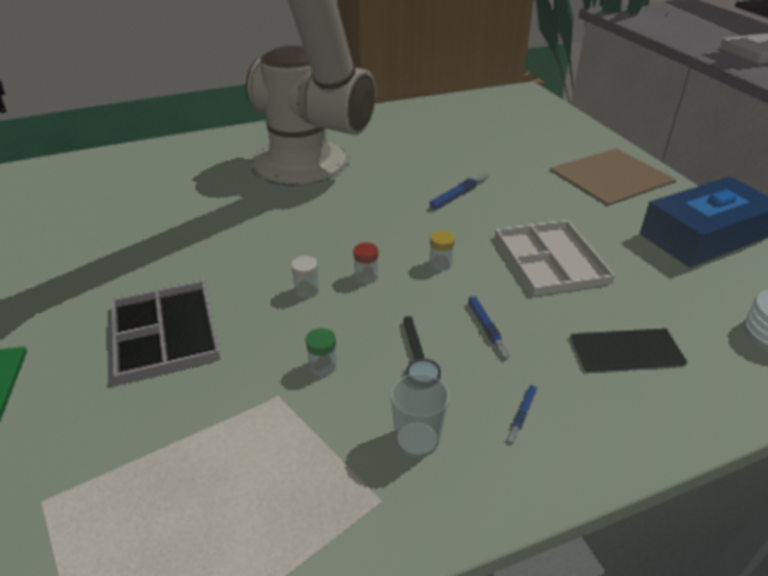

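The top view (768 px wide) shows three blue scalpels, at (334,122), (315,214) and (225,465). The white tray is at (195,295) and the pan at (612,300), both with the long compartment on the left, which is world +y. The jars are yellow (312,317), red (401,320), white (470,315) and green (476,204). Next I measure the scalpel lengths and fit the poses.

```bash
cat >> h.py <<'E'
from scipy.optimize import minimize
def box(x0,x1,y0,y1,h): return [(x,y,z) for x in(x0,x1) for y in(y0,y1) for z in(0,h)]
def cyl(cx,rad,h): return [(cx+rad*np.cos(a),rad*np.sin(a),z) for a in np.linspace(0,6.28,24) for z in(0,h)]
M=1e-3
SH={"jar":[cyl(0,.02,.056)],"tray":[box(-.0865,.0865,-.071,.071,.018)],
"scalpel":[box(-.067,.033,-.007,.007,.013),box(.033,.068,-.005,.005,.004)],
"magnifier":[box(-.068,.02,-.007,.007,.013),cyl(.044,.024,.010)]}
def sil(c,sh,p,S=4):
    m=np.zeros((384*S,512*S),np.uint8);x,y,a=p;C,Sn=np.cos(a),np.sin(a)
    for part in SH[sh]:
        P=np.array(part);W=np.c_[x+C*P[:,0]-Sn*P[:,1],y+Sn*P[:,0]+C*P[:,1],P[:,2]]
        q=(w2px(c,W)+.5)*S
        cv2.fillConvexPoly(m,cv2.convexHull(q.astype(np.float32)).astype(np.int32),1)
    return m
def fit(c,mask,sh,p0,S=4):
    t=cv2.resize(mask.astype(np.float32),None,fx=S,fy=S,interpolation=cv2.INTER_LINEAR)>.5
    def f(p):
        m=sil(c,sh,p)>0
        return 1-(m&t).sum()/max(1,(m|t).sum())
    sc=[.012,.012,.2]
    o=minimize(f,p0,method="Nelder-Mead",options=dict(initial_simplex=[p0]+[np.add(p0,np.eye(3)[i]*sc[i]) for i in range(3)],xatol=2e-4,fatol=1e-4,maxiter=150))
    return o.x,1-o.fun
E
python3 - <<'E'
from h import *
c=imaging.capture("top")
def rnd(p): return np.round([p[0],p[1],np.degrees(p[2])],4)
for t,sh in[("pan","tray"),("white_tray","tray"),("red_jar","jar"),("green_jar","jar"),("yellow_jar","jar"),("white_jar","jar"),("magnifier","magnifier")]:
    ms=models.cut_out(c,t)
    for q in ms[:1]:
        m=q["region"];v,u=np.nonzero(m);p=px2w(c,[u.mean(),v.mean()],.02)[0]
        a=[0] if sh!="magnifier" else [0.1]
        best=max((fit(c,m,sh,[p[0],p[1],k]) for k in a),key=lambda z:z[1])
        print(t,round(q["confidence"],2),m.sum(),rnd(best[0]),round(best[1],3))
for q in models.cut_out(c,"scalpel"):
    v,u=np.nonzero(q["region"]);W=px2w(c,np.c_[u,v],.008)[:,:2]
    rc=cv2.minAreaRect((W*1000).astype(np.float32));print("scalpel",q["confidence"],u.mean(),v.mean(),rc)
b=c["frame"].astype(int);bl=((b[...,0]-b[...,2])>40).astype(np.uint8)
n,l,st,ce=cv2.connectedComponentsWithStats(bl)
for i in range(1,n):
    if st[i,4]>30:
        v,u=np.nonzero(l==i);print("blue",ce[i],st[i,4],cv2.minAreaRect((px2w(c,np.c_[u,v],.008)[:,:2]*1000).astype(np.float32))[1:])
f=c["frame"];o=cv2.resize(f[55:180,190:300],None,fx=5,fy=4.7,interpolation=cv2.INTER_CUBIC);o=cv2.resize(f[55:180,190:300],None,fx=4.7,fy=4.7,interpolation=cv2.INTER_CUBIC)
cv2.imwrite("pics/crop1.png",o)
E
```

```text
pan 0.98 4820 [ 0.4627 -0.3303 -0.983 ] 0.982
white_tray 0.63 4748 [ 0.5113  0.3081 -8.1351] 0.982
red_jar 0.53 313 [ 4.44400e-01 -4.30000e-03  1.05931e+01] 0.954
green_jar 0.92 373 [ 0.6167 -0.1298  5.8044] 0.95
yellow_jar 0.66 316 [0.4565 0.1246 5.7924] 0.918
white_jar 0.83 324 [ 0.445  -0.1065  5.0332] 0.922
magnifier 0.83 511 [ 6.37900e-01  1.40000e-03 -1.12607e+01] 0.915
scalpel 0.76 151.9109375 308.5515625 ((254.7646484375, 263.1293029785156), (19.61117172241211, 174.68482971191406), 24.5237979888916)
scalpel 0.61 209.32269503546098 143.59574468085106 ((630.1008911132812, 120.06534576416016), (15.18371868133545, 134.01412963867188), 84.82928466796875)
scalpel 0.53 221.14545454545456 81.61212121212121 ((789.7962646484375, 81.66053771972656), (13.365213394165039, 98.62661743164062), 41.85741424560547)
scalpel 0.47 266.7237762237762 213.62237762237763 ((448.9818420410156, -4.773143768310547), (40.15277862548828, 44.605003356933594), 59.54702377319336)
blue [218.1010101   83.77777778] 99 ((9.267107009887695, 72.88751983642578), 44.56595993041992)
blue [208.40522876 154.18300654] 153 ((13.079812049865723, 69.92955780029297), 84.72332000732422)
blue [ 13.49170124 176.77593361] 1446 ((126.75624084472656, 64.74343872070312), 4.9632182121276855)
blue [165.68985507 301.00289855] 345 ((17.119394302368164, 91.96894836425781), 25.196918487548828)
```

View pics/crop1.png

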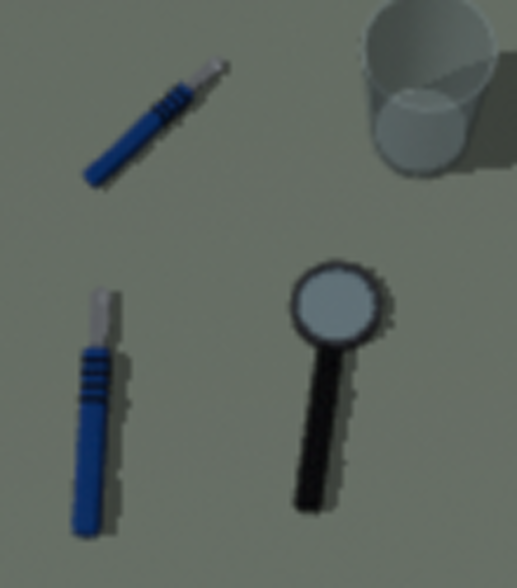

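Three candidates, in original top-image pixels: (152,309) is about 175 mm, (209,144) about 134 mm and (221,82) about 99 mm. Only (209,144) matches the 135 mm given, with four black bands and the blade pointing up the image (+x). The crop confirms this.

```bash
cat > d.py <<'E'
# usage: d.py x y z yawdeg : remaining shift in tool axes for a target TCP; yaw = direction of tool -x (object x)
import sys
from h import *
s=r.sense();R=np.array(s["ee_rot"]);p=np.array(s["tcp_pos"])
yaw=np.degrees(np.arctan2(-R[1,0],-R[0,0]))
print("t",s["time_s"],"tcp",np.round(p,4),"yaw",round(yaw,2),"w",round(s["gripper_width"]*.087,4),"F",np.round(s["wrist_force"],1))
a=[float(v) for v in sys.argv[1:]]
for i in range(0,len(a),4):
    print("tool shift",np.round(R.T@(np.array(a[i:i+3])-p),4),"turn",round(-(a[i+3]-yaw),2))
E
python3 - <<'E'
from h import *
c=imaging.capture("top")
q=min(models.cut_out(c,"scalpel"),key=lambda q:np.hypot(*(np.argwhere(q["region"]).mean(0)-[144,209])))
for a in(-.05,-.15):
    x,i=fit(c,q["region"],"scalpel",[.625,.12,a]);print(x[:2],np.degrees(x[2]),i)
m=models.cut_out(c,"magnifier")[0]["region"]
for a in(-.1,-.25):
    x,i=fit(c,m,"magnifier",[.638,0,a]);print(x[:2],np.degrees(x[2]),i)
print(px2w(c,[[261.7,119.9],[255.5,162.4]],.008))
E
python3 d.py .612 .122 .12 -5
```

```text
[0.63376269 0.12009885] -5.194736155526973 0.8319018404907975
[0.63455564 0.12032663] -5.026867277039458 0.8324352511733009
[0.63984989 0.0007296 ] -10.876247433192683 0.7912962096396818
[0.63730486 0.0013445 ] -11.399725230922641 0.7902325581395349
[[ 0.67873825 -0.00866638  0.008     ]
 [ 0.57238547  0.01297099  0.008     ]]
t 1.2 tcp [ 0.2785 -0.5595  0.2225] yaw 26.46 w 0.0871 F [ 0.1 -0.1  0.3]
tool shift [-0.6022  0.4615  0.1025] turn 31.46
```

Emit:
{"op": "apply_moves", "data": {
  "moves": [
    [[-0.03,0.025,0],6.3],
    [[-0.026,0.03,0],6.3],
    [[-0.022,0.033,0],6.3],
    [[-0.02,0.035,0],6.3],
    [[-0.018,0.036,0],6.2]
  ],
  "hand": 0.03
}}

```text
time_s: 1.62
tcp_pos: [0.3535, -0.3753, 0.2227]
ee_rot: [[-0.996, 0.088, 0.0], [0.088, 0.996, -0.0], [-0.0, -0.0, -1.0]]
wrist_force: [0.9, 0.5, 1.0]
gripper_width: 0.703
gripper_force: 0.0
```

```bash
python3 d.py .619 .1215 .12 -5.1
```

```text
t 1.6167 tcp [ 0.3535 -0.3753  0.2227] yaw -5.03 w 0.0612 F [0.9 0.5 1. ]
tool shift [-0.2208  0.5182  0.1027] turn 0.07
```

Emit:
{"op": "apply_moves", "data": {
  "moves": [
    [[-0.0147,0.0345,0],0],
    [[-0.0147,0.0345,0],0],
    [[-0.0147,0.0345,0],0],
    [[-0.0147,0.0345,0],0],
    [[-0.0147,0.0345,0],0]
  ]
}}

```text
time_s: 2.03
tcp_pos: [0.4414, -0.2094, 0.223]
ee_rot: [[-0.997, 0.082, 0.001], [0.082, 0.997, -0.0], [-0.001, -0.0, -1.0]]
wrist_force: [0.9, -0.3, 0.9]
gripper_width: 0.372
gripper_force: 0.0
```

Emit:
{"op": "apply_moves", "data": {
  "moves": [
    [[-0.0147,0.0345,0],0],
    [[-0.0147,0.0345,0],0],
    [[-0.0147,0.0345,0],0],
    [[-0.0147,0.0345,0],0],
    [[-0.0147,0.0345,0],0]
  ]
}}

```text
time_s: 2.45
tcp_pos: [0.5288, -0.0434, 0.2229]
ee_rot: [[-0.997, 0.081, 0.001], [0.081, 0.997, 0.0], [-0.001, 0.0, -1.0]]
wrist_force: [0.2, -1.1, 0.7]
gripper_width: 0.349
gripper_force: 0.0
```

Emit:
{"op": "apply_moves", "data": {
  "moves": [
    [[-0.0147,0.0345,0.01],0],
    [[-0.0147,0.0345,0.01],0],
    [[-0.0147,0.0345,0.02],0],
    [[-0.0147,0.03,0.02],0],
    [[0,0,0],0]
  ]
}}

```text
time_s: 2.87
tcp_pos: [0.5978, 0.0866, 0.1579]
ee_rot: [[-0.997, 0.078, -0.006], [0.078, 0.997, -0.001], [0.005, -0.001, -1.0]]
wrist_force: [-0.3, -0.2, -1.4]
gripper_width: 0.343
gripper_force: 0.0
```

```bash
python3 d.py .619 .1215 .004 -5.1
python3 - <<'E'
from h import *
c=imaging.capture("wrist");f=c["frame"]
print(np.round(c["eye"],3))
for q in models.cut_out(c,"scalpel")[:3]:
    v,u=np.nonzero(q["region"]);rc=cv2.minAreaRect((px2w(c,np.c_[u,v],.008)[:,:2]*1000).astype(np.float32));print(q["confidence"],rc)
uv=w2px(c,[[.619,.1215,.008]]);print(uv);cv2.circle(f,tuple(int(k) for k in uv[0]),3,(0,0,255),-1);cv2.imwrite("pics/w1.png",f)
E
```

```text
t 2.8667 tcp [0.5978 0.0866 0.1579] yaw -4.47 w 0.0298 F [-0.3 -0.2 -1.4]
tool shift [-0.0192  0.0367  0.1537] turn 0.63
[0.52  0.094 0.321]
0.67 ((608.6158447265625, 122.41653442382812), (16.30166244506836, 90.03265380859375), 85.38009643554688)
0.56 ((768.298583984375, 106.62010192871094), (14.306251525878906, 32.7544059753418), 41.665061950683594)
[[289.38876362 196.07860083]]
```

View pics/w1.png

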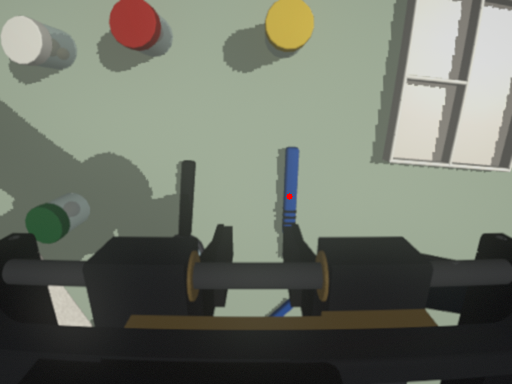

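The wrist view shows the scalpel handle at (290,190) with the planned grasp point on it. The magnifier is at (188,200).

Emit:
{"op": "apply_moves", "data": {
  "moves": [
    [[-0.01,0.018,0.01],0.6],
    [[-0.0092,0.0187,0.03],0],
    [[0,0,0.035],0],
    [[0,0,0.03],0],
    [[0,0,0],0]
  ]
}}

```text
time_s: 3.38
tcp_pos: [0.6155, 0.115, 0.0526]
ee_rot: [[-0.995, 0.095, -0.011], [0.095, 0.996, -0.003], [0.011, -0.004, -1.0]]
wrist_force: [-0.8, -0.8, -0.6]
gripper_width: 0.343
gripper_force: 0.0
```

```bash
python3 d.py .619 .1215 .004 -5.1
```

```text
t 3.3833 tcp [0.6155 0.115  0.0526] yaw -5.43 w 0.0298 F [-0.8 -0.8 -0.6]
tool shift [-0.0034  0.007   0.0485] turn -0.33
```

Emit:
{"op": "apply_moves", "data": {
  "moves": [
    [[-0.0035,0.007,0.0],-0.3],
    [[0,0,0.02],0],
    [[0,0,0.016],0],
    [[0,0,0.006],0],
    [[0,0,0],0]
  ]
}}

```text
time_s: 3.8
tcp_pos: [0.6247, 0.1239, 0.0172]
ee_rot: [[-0.996, 0.087, 0.001], [0.087, 0.996, 0.0], [-0.001, 0.0, -1.0]]
wrist_force: [-0.4, -0.7, 0.7]
gripper_width: 0.348
gripper_force: 0.0
```

```bash
python3 d.py .619 .1215 .004 -5.1
```

```text
t 3.8 tcp [0.6247 0.1239 0.0172] yaw -4.99 w 0.0303 F [-0.4 -0.7  0.7]
tool shift [ 0.0055 -0.0028  0.0132] turn 0.11
```

Emit:
{"op": "apply_moves", "data": {
  "moves": [
    [[0.004,-0.002,0.004],0],
    [[0,0,0],0],
    [[0,0,0],0],
    [[0,0,0],0]
  ]
}}

```text
time_s: 4.13
tcp_pos: [0.6203, 0.1224, 0.0131]
ee_rot: [[-0.996, 0.087, 0.002], [0.087, 0.996, 0.001], [-0.002, 0.001, -1.0]]
wrist_force: [-0.2, -0.6, -0.6]
gripper_width: 0.338
gripper_force: 0.0
```

```bash
python3 d.py .619 .1215 .003 -5.1
```

```text
t 4.1333 tcp [0.6203 0.1224 0.0131] yaw -4.98 w 0.0294 F [-0.2 -0.6 -0.6]
tool shift [ 0.0012 -0.001   0.0101] turn 0.12
```

Emit:
{"op": "apply_moves", "data": {
  "moves": [
    [[0.001,-0.001,0.005],0],
    [[0,0,0.005],0],
    [[0,0,0],0],
    [[0,0,0],0],
    [[0,0,0],0]
  ]
}}

```text
time_s: 4.55
tcp_pos: [0.6186, 0.1213, 0.0017]
ee_rot: [[-0.996, 0.087, -0.0], [0.087, 0.996, -0.0], [0.0, -0.0, -1.0]]
wrist_force: [-0.5, 0.4, -0.6]
gripper_width: 0.348
gripper_force: 0.0
```

Emit:
{"op": "apply_moves", "data": {
  "moves": [
    [[0,0,0],0],
    [[0,0,0],0],
    [[0,0,0],0],
    [[0,0,0],0],
    [[0,0,0],0]
  ],
  "hand": 0
}}

```text
time_s: 4.97
tcp_pos: [0.6187, 0.1213, 0.0021]
ee_rot: [[-0.996, 0.087, 0.0], [0.087, 0.996, 0.0], [-0.0, 0.0, -1.0]]
wrist_force: [0.2, 0.2, 0.2]
gripper_width: 0.161
gripper_force: 30.0
```

Emit:
{"op": "apply_moves", "data": {
  "moves": [
    [[0,0,-0.01],0],
    [[0,0,-0.02],0],
    [[0,0,-0.03],0],
    [[0,0,-0.03],0],
    [[0,0,-0.01],0]
  ]
}}

```text
time_s: 5.38
tcp_pos: [0.6213, 0.1221, 0.1077]
ee_rot: [[-0.996, 0.086, 0.008], [0.086, 0.996, 0.002], [-0.008, 0.003, -1.0]]
wrist_force: [0.3, 0.7, 0.8]
gripper_width: 0.159
gripper_force: 30.0
```

```bash
python3 d.py .4505 -.297 .1 -1
```

```text
t 5.3833 tcp [0.6213 0.1221 0.1077] yaw -4.93 w 0.0138 F [0.3 0.7 0.8]
tool shift [ 0.1342 -0.4322  0.0053] turn -3.93
```

Emit:
{"op": "apply_moves", "data": {
  "moves": [
    [[0,0,0],-2],
    [[0,0,0],-2],
    [[0.0134,-0.035,0],0],
    [[0.0134,-0.035,0],0],
    [[0.0134,-0.035,0],0]
  ]
}}

```text
time_s: 5.8
tcp_pos: [0.5757, 0.0164, 0.1019]
ee_rot: [[-1.0, 0.016, -0.0], [0.016, 1.0, 0.0], [0.0, 0.0, -1.0]]
wrist_force: [0.3, -0.2, -0.3]
gripper_width: 0.154
gripper_force: 30.0
```

Emit:
{"op": "apply_moves", "data": {
  "moves": [
    [[0.0134,-0.035,0],0],
    [[0.0134,-0.035,0],0],
    [[0.0134,-0.035,0],0],
    [[0.0134,-0.035,0],0],
    [[0.0134,-0.035,0],0]
  ]
}}

```text
time_s: 6.22
tcp_pos: [0.5055, -0.1582, 0.1024]
ee_rot: [[-1.0, 0.017, 0.0], [0.017, 1.0, 0.0], [-0.0, 0.0, -1.0]]
wrist_force: [0.4, 0.1, -0.5]
gripper_width: 0.156
gripper_force: 30.0
```

Emit:
{"op": "apply_moves", "data": {
  "moves": [
    [[0.0134,-0.035,0],0],
    [[0.0134,-0.035,0],0],
    [[0.0134,-0.035,0],0],
    [[0.0134,-0.035,0],0],
    [[0,0,0],0]
  ]
}}

```text
time_s: 6.63
tcp_pos: [0.4479, -0.3001, 0.102]
ee_rot: [[-1.0, 0.024, -0.001], [0.024, 1.0, -0.0], [0.001, -0.0, -1.0]]
wrist_force: [0.3, 0.7, -0.6]
gripper_width: 0.156
gripper_force: 30.0
```

Emit:
{"op": "apply_moves", "data": {
  "moves": [
    [[0,0,0.01],0],
    [[0,0,0.02],0],
    [[0,0,0.01],0],
    [[0,0,0],0],
    [[0,0,0],0]
  ]
}}

```text
time_s: 7.05
tcp_pos: [0.4505, -0.2949, 0.0612]
ee_rot: [[-1.0, 0.016, -0.002], [0.016, 1.0, 0.0], [0.002, 0.0, -1.0]]
wrist_force: [0.7, -0.5, 0.2]
gripper_width: 0.158
gripper_force: 30.0
```

```bash
python3 d.py .4505 -.297 .007 -1;  python3 - <<'E'
from h import *
c=imaging.capture("wrist");f=c["frame"]
cv2.imwrite("pics/w2.png",f)
c=imaging.capture("top")
q=models.cut_out(c,"pan")[0]
x,i=fit(c,q["region"],"tray",[.463,-.33,-.02]);print(x,i)
E
```

```text
t 7.05 tcp [ 0.4505 -0.2949  0.0612] yaw -0.89 w 0.0138 F [ 0.7 -0.5  0.2]
tool shift [-0.0001 -0.0021  0.0542] turn 0.11Traceback (most recent call last):
  File "<stdin>", line 5, in <module>
IndexError: list index out of range
```

View pics/w2.png

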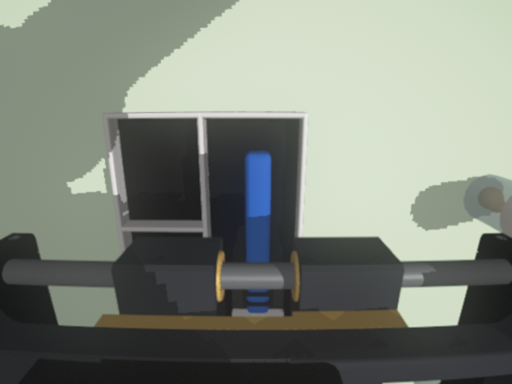

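The wrist view shows the scalpel (258,230) centred over the pan's long compartment (208–300). Lowering now.

Emit:
{"op": "apply_moves", "data": {
  "moves": [
    [[0,-0.002,0.015],0],
    [[0,0,0.02],0],
    [[0,0,0.011],0],
    [[0,0,0.003],0],
    [[0,0,0],0]
  ]
}}

```text
time_s: 7.62
tcp_pos: [0.4506, -0.2977, 0.0128]
ee_rot: [[-1.0, 0.017, -0.001], [0.017, 1.0, 0.0], [0.001, 0.0, -1.0]]
wrist_force: [-0.4, -0.9, -0.0]
gripper_width: 0.154
gripper_force: 30.0
```

Emit:
{"op": "apply_moves", "data": {
  "moves": [
    [[0,0,0.002],0],
    [[0,0,0.002],0],
    [[0,0,0.001],0],
    [[0,0,0],0],
    [[0,0,0],0]
  ]
}}

```text
time_s: 8.03
tcp_pos: [0.4508, -0.2979, 0.0083]
ee_rot: [[-1.0, 0.017, 0.001], [0.017, 1.0, -0.0], [-0.001, -0.0, -1.0]]
wrist_force: [-0.1, 0.9, -0.0]
gripper_width: 0.157
gripper_force: 30.0
```

Emit:
{"op": "apply_moves", "data": {
  "moves": [
    [[0,0,0],0],
    [[0,0,0],0],
    [[0,0,0],0],
    [[0,0,0],0],
    [[0,0,0],0]
  ],
  "hand": 0.026
}}

```text
time_s: 8.45
tcp_pos: [0.4506, -0.2978, 0.008]
ee_rot: [[-1.0, 0.017, 0.0], [0.017, 1.0, -0.0], [-0.0, -0.0, -1.0]]
wrist_force: [-0.3, -0.1, 0.0]
gripper_width: 0.295
gripper_force: 0.0
```

Emit:
{"op": "apply_moves", "data": {
  "moves": [
    [[0,0,-0.01],0],
    [[0,0,-0.02],0],
    [[0,0,-0.04],0],
    [[0,0,-0.03],0],
    [[0,0,0],0]
  ]
}}

```text
time_s: 8.87
tcp_pos: [0.4548, -0.2997, 0.1154]
ee_rot: [[-1.0, 0.015, 0.013], [0.015, 1.0, -0.006], [-0.013, -0.006, -1.0]]
wrist_force: [0.1, 0.1, 0.1]
gripper_width: 0.301
gripper_force: 0.0
```

```bash
python3 d.py .4455 -.0045 .12 -1 .4455 -.0045 .021 -1
```

```text
t 8.8667 tcp [ 0.4548 -0.2997  0.1154] yaw -0.88 w 0.0262 F [0.1 0.1 0.1]
tool shift [ 0.0137  0.295  -0.0065] turn 0.12
tool shift [0.015  0.2956 0.0925] turn 0.12
```

Emit:
{"op": "apply_moves", "data": {
  "moves": [
    [[0.001,0.033,0],0],
    [[0.001,0.033,0],0],
    [[0.001,0.033,0],0],
    [[0.001,0.033,0],0],
    [[0.001,0.033,0],0]
  ]
}}

```text
time_s: 9.28
tcp_pos: [0.4482, -0.1315, 0.1086]
ee_rot: [[-1.0, 0.018, 0.001], [0.018, 1.0, -0.0], [-0.001, 0.0, -1.0]]
wrist_force: [1.4, -0.1, 0.7]
gripper_width: 0.302
gripper_force: 0.0
```

Emit:
{"op": "apply_moves", "data": {
  "moves": [
    [[0.0015,0.033,0],0],
    [[0.0015,0.033,0],0],
    [[0.0015,0.033,0],0],
    [[0.001,0.029,0],0],
    [[0,0,0],0]
  ],
  "hand": 0.087
}}

```text
time_s: 9.7
tcp_pos: [0.4458, -0.001, 0.1089]
ee_rot: [[-1.0, 0.012, 0.003], [0.012, 1.0, 0.001], [-0.003, 0.001, -1.0]]
wrist_force: [-0.6, 0.1, -0.6]
gripper_width: 0.589
gripper_force: 0.0
```

Emit:
{"op": "apply_moves", "data": {
  "moves": [
    [[0,0,0.01],0],
    [[0,0,0.01],0],
    [[0,0,0.0],0],
    [[0,0,0.0],0],
    [[0,0,0],0]
  ]
}}

```text
time_s: 10.12
tcp_pos: [0.4455, -0.0049, 0.0886]
ee_rot: [[-1.0, 0.018, 0.001], [0.018, 1.0, 0.0], [-0.001, 0.0, -1.0]]
wrist_force: [-0.4, 0.2, 0.4]
gripper_width: 0.955
gripper_force: 0.0
```

```bash
python3 d.py .4455 -.0045 .021 -1;  python3 - <<'E'
from h import *
c=imaging.capture("wrist");f=c["frame"]
print(w2px(c,[[.4455,-.0045,.056],[.4255,-.0045,.056],[.4655,-.0045,.056]]))
q=models.cut_out(c,"red_jar")
if q: v,u=np.nonzero(q[0]["region"]);print(u.min(),u.max(),v.min(),v.max())
cv2.imwrite("pics/w3.png",f)
E
```

```text
t 10.1167 tcp [ 0.4455 -0.0049  0.0886] yaw -1.01 w 0.0831 F [-0.4  0.2  0.4]
tool shift [0.0001 0.0004 0.0676] turn -0.01
[[256.23160288 219.37165542]
 [255.73838977 192.40151512]
 [256.69874183 244.82230339]]
229 285 173 242
```

View pics/w3.png

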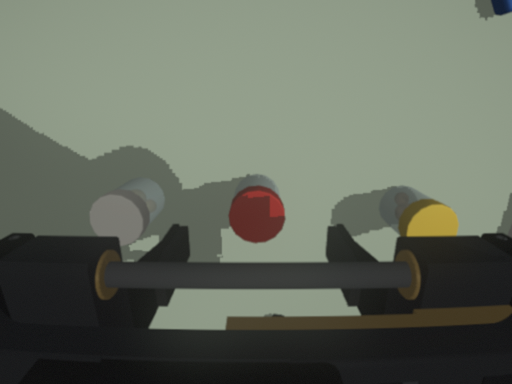

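The red cap spans rows 186–242 at column 257, so the jar is about 3 mm nearer than planned. I'll adjust for that and grip.

Emit:
{"op": "apply_moves", "data": {
  "moves": [
    [[0.003,0,0.015],0],
    [[0,0,0.025],0],
    [[0,0,0.02],0],
    [[0,0,0.007],0],
    [[0,0,0],0]
  ]
}}

```text
time_s: 10.63
tcp_pos: [0.4412, -0.0051, 0.0199]
ee_rot: [[-1.0, 0.018, -0.003], [0.018, 1.0, -0.001], [0.003, -0.001, -1.0]]
wrist_force: [-0.3, 0.1, -0.1]
gripper_width: 1.004
gripper_force: 0.0
```

Emit:
{"op": "apply_moves", "data": {
  "moves": [
    [[0,0,0],0],
    [[0,0,0],0],
    [[0,0,0],0],
    [[0,0,0],0],
    [[0,0,0],0]
  ]
}}

```text
time_s: 11.05
tcp_pos: [0.4426, -0.0045, 0.0217]
ee_rot: [[-1.0, 0.017, 0.002], [0.017, 1.0, 0.001], [-0.002, 0.001, -1.0]]
wrist_force: [0.4, -0.4, 0.7]
gripper_width: 0.998
gripper_force: 0.0
```

Emit:
{"op": "apply_moves", "data": {
  "moves": [
    [[0,0,0],0],
    [[0,0,0],0],
    [[0,0,0],0],
    [[0,0,0],0],
    [[0,0,0],0]
  ],
  "hand": 0
}}

```text
time_s: 11.47
tcp_pos: [0.4421, -0.0046, 0.0209]
ee_rot: [[-1.0, 0.017, -0.0], [0.017, 1.0, -0.0], [0.0, -0.0, -1.0]]
wrist_force: [0.2, 0.2, 0.2]
gripper_width: 0.707
gripper_force: 0.0
```

Emit:
{"op": "apply_moves", "data": {
  "moves": [
    [[0,0,0],0],
    [[0,0,0],0],
    [[0,0,0],0],
    [[0,0,0],0],
    [[0,0,0],0]
  ]
}}

```text
time_s: 11.88
tcp_pos: [0.4421, -0.0047, 0.0209]
ee_rot: [[-1.0, 0.017, -0.0], [0.017, 1.0, -0.0], [0.0, -0.0, -1.0]]
wrist_force: [0.0, 0.1, -0.1]
gripper_width: 0.456
gripper_force: 30.0
```

```bash
python3 d.py .4425 -.0045 .021 -1
```

```text
t 11.8833 tcp [ 0.4421 -0.0047  0.0209] yaw -0.99 w 0.0396 F [ 0.   0.1 -0.1]
tool shift [-0.0004  0.0002 -0.0001] turn 0.01
```

Emit:
{"op": "apply_moves", "data": {
  "moves": [
    [[0,0,-0.01],0],
    [[0,0,-0.025],0],
    [[0,0,-0.03],0],
    [[0,0,-0.025],0],
    [[0,0,-0.01],0]
  ]
}}

```text
time_s: 12.3
tcp_pos: [0.4438, -0.0042, 0.1242]
ee_rot: [[-1.0, 0.017, 0.006], [0.017, 1.0, 0.001], [-0.006, 0.001, -1.0]]
wrist_force: [0.6, -0.2, -0.8]
gripper_width: 0.452
gripper_force: 30.0
```

Emit:
{"op": "apply_moves", "data": {
  "moves": [
    [[0.0014,-0.02,0],0],
    [[0.0014,-0.033,0],0],
    [[0.0014,-0.033,0],0],
    [[0.0014,-0.033,0],0],
    [[0.0014,-0.033,0],0]
  ]
}}

```text
time_s: 12.72
tcp_pos: [0.4319, -0.1577, 0.1209]
ee_rot: [[-1.0, 0.017, -0.0], [0.017, 1.0, 0.0], [0.0, 0.0, -1.0]]
wrist_force: [-0.1, -0.5, -1.4]
gripper_width: 0.451
gripper_force: 30.0
```

Emit:
{"op": "apply_moves", "data": {
  "moves": [
    [[0.0014,-0.033,0],0],
    [[0.0014,-0.033,0],0],
    [[0.0014,-0.033,0],0],
    [[0.0014,-0.033,0],0],
    [[0.0014,-0.033,0],0]
  ]
}}

```text
time_s: 13.13
tcp_pos: [0.422, -0.3228, 0.1207]
ee_rot: [[-1.0, 0.018, -0.001], [0.018, 1.0, 0.0], [0.001, 0.0, -1.0]]
wrist_force: [0.5, 0.1, -0.8]
gripper_width: 0.45
gripper_force: 30.0
```

Emit:
{"op": "apply_moves", "data": {
  "moves": [
    [[0.0014,-0.028,0],0],
    [[0,-0.016,0],0],
    [[0,0,0],0],
    [[0,0,0],0],
    [[0,0,0],0]
  ]
}}

```text
time_s: 13.55
tcp_pos: [0.42, -0.3646, 0.1205]
ee_rot: [[-1.0, 0.017, -0.001], [0.017, 1.0, 0.001], [0.001, 0.001, -1.0]]
wrist_force: [0.2, 0.0, -1.0]
gripper_width: 0.453
gripper_force: 30.0
```

Emit:
{"op": "apply_moves", "data": {
  "moves": [
    [[0,0,0.015],0],
    [[0,0,0.025],0],
    [[0,0,0.01],0],
    [[0,0,0],0],
    [[0,0,0],0]
  ]
}}

```text
time_s: 13.97
tcp_pos: [0.4205, -0.3647, 0.0709]
ee_rot: [[-1.0, 0.016, -0.001], [0.016, 1.0, 0.0], [0.001, 0.0, -1.0]]
wrist_force: [1.1, -0.5, -0.2]
gripper_width: 0.449
gripper_force: 30.0
```

```bash
python3 d.py .4201 -.3656 .025 -1;  python3 - <<'E'
from h import *
c=imaging.capture("wrist");cv2.imwrite("pics/w4.png",c["frame"])
E
```

```text
t 13.9667 tcp [ 0.4205 -0.3647  0.0709] yaw -0.9 w 0.0391 F [ 1.1 -0.5 -0.2]
tool shift [ 0.0003 -0.0009  0.0459] turn 0.1
```

View pics/w4.png

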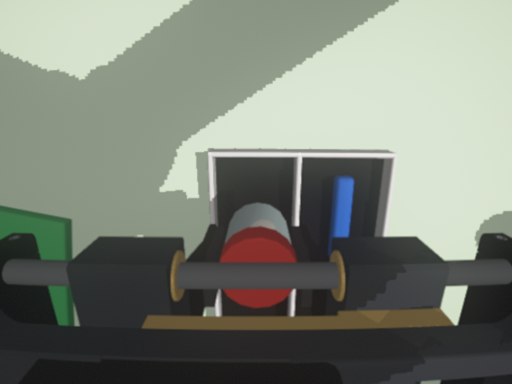

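The jar (258,255) hangs over the near bay, and the scalpel lies at (342,210) in the long compartment. Lowering gently.

Emit:
{"op": "apply_moves", "data": {
  "moves": [
    [[0,-0.001,0.012],0],
    [[0,0,0.015],0],
    [[0,0,0.01],0],
    [[0,0,0.005],0],
    [[0,0,0.002],0]
  ]
}}

```text
time_s: 14.43
tcp_pos: [0.4204, -0.3662, 0.0267]
ee_rot: [[-1.0, 0.017, -0.0], [0.017, 1.0, 0.0], [0.0, 0.0, -1.0]]
wrist_force: [-0.5, -0.9, -1.1]
gripper_width: 0.451
gripper_force: 30.0
```

Emit:
{"op": "apply_moves", "data": {
  "moves": [
    [[0,0,0],0],
    [[0,0,0],0],
    [[0,0,0.001],0],
    [[0,0,0.0005],0],
    [[0,0,0],0]
  ]
}}

```text
time_s: 14.85
tcp_pos: [0.4206, -0.3664, 0.0257]
ee_rot: [[-1.0, 0.017, 0.0], [0.017, 1.0, -0.0], [-0.0, -0.0, -1.0]]
wrist_force: [0.5, -0.1, -0.8]
gripper_width: 0.452
gripper_force: 30.0
```

```bash
python3 d.py .4201 -.3656 .024 -1
```

```text
t 14.85 tcp [ 0.4206 -0.3664  0.0257] yaw -0.99 w 0.0393 F [ 0.5 -0.1 -0.8]
tool shift [0.0005 0.0008 0.0017] turn 0.01
```

Emit:
{"op": "apply_moves", "data": {
  "moves": [
    [[0,0,0.0007],0],
    [[0,0,0.0007],0],
    [[0,0,0],0],
    [[0,0,0],0],
    [[0,0,0],0]
  ]
}}

```text
time_s: 15.27
tcp_pos: [0.4205, -0.3663, 0.024]
ee_rot: [[-1.0, 0.017, -0.0], [0.017, 1.0, 0.0], [0.0, 0.0, -1.0]]
wrist_force: [0.2, -0.1, -1.1]
gripper_width: 0.452
gripper_force: 30.0
```

```bash
python3 d.py .4201 -.3656 .024 -1
```

```text
t 15.2667 tcp [ 0.4205 -0.3663  0.024 ] yaw -0.99 w 0.0393 F [ 0.2 -0.1 -1.1]
tool shift [0.0004 0.0007 0.    ] turn 0.01
```

Emit:
{"op": "apply_moves", "data": {
  "moves": [
    [[0,0,0],0],
    [[0,0,0],0],
    [[0,0,0],0],
    [[0,0,0],0],
    [[0,0,0],0]
  ],
  "hand": 0.06
}}

```text
time_s: 15.68
tcp_pos: [0.4205, -0.3663, 0.0241]
ee_rot: [[-1.0, 0.017, 0.0], [0.017, 1.0, -0.0], [-0.0, -0.0, -1.0]]
wrist_force: [-0.8, -0.7, 0.5]
gripper_width: 0.671
gripper_force: 0.0
```

Emit:
{"op": "apply_moves", "data": {
  "moves": [
    [[0,0,-0.01],0],
    [[0,0,-0.02],0],
    [[0,0,-0.03],0],
    [[0,0,-0.03],5.2],
    [[0,0,-0.01],5.2]
  ]
}}

```text
time_s: 16.1
tcp_pos: [0.4227, -0.3678, 0.1296]
ee_rot: [[-0.98, 0.2, 0.007], [0.2, 0.98, -0.005], [-0.008, -0.003, -1.0]]
wrist_force: [-0.8, -0.2, 1.3]
gripper_width: 0.689
gripper_force: 0.0
```

Emit:
{"op": "apply_moves", "data": {
  "moves": [
    [[-0.012,0.0335,0],0],
    [[-0.012,0.0335,0],0],
    [[-0.012,0.0335,0],0],
    [[-0.012,0.0335,0],0],
    [[-0.012,0.0335,0],0]
  ],
  "hand": 0.03
}}

```text
time_s: 16.52
tcp_pos: [0.513, -0.2126, 0.1252]
ee_rot: [[-0.98, 0.198, 0.001], [0.198, 0.98, -0.0], [-0.001, -0.0, -1.0]]
wrist_force: [0.9, -0.6, -1.5]
gripper_width: 0.403
gripper_force: 0.0
```

Emit:
{"op": "apply_moves", "data": {
  "moves": [
    [[-0.012,0.0335,0],0],
    [[-0.012,0.0335,0],0],
    [[-0.012,0.0335,0],0],
    [[-0.012,0.0335,0],0],
    [[-0.012,0.0335,0],0]
  ]
}}

```text
time_s: 16.93
tcp_pos: [0.605, -0.0599, 0.1251]
ee_rot: [[-0.98, 0.197, 0.001], [0.197, 0.98, -0.0], [-0.001, 0.0, -1.0]]
wrist_force: [0.9, 0.0, 0.5]
gripper_width: 0.349
gripper_force: 0.0
```

Emit:
{"op": "apply_moves", "data": {
  "moves": [
    [[-0.012,0.0335,0],0],
    [[-0.012,0.0335,0],0],
    [[0,0,0],0],
    [[0,0,0],0],
    [[0,0,0],0]
  ]
}}

```text
time_s: 17.35
tcp_pos: [0.6405, -0.0008, 0.1243]
ee_rot: [[-0.98, 0.197, -0.001], [0.197, 0.98, -0.0], [0.001, -0.0, -1.0]]
wrist_force: [0.6, 0.1, -0.0]
gripper_width: 0.342
gripper_force: 0.0
```

```bash
python3 d.py .640 -.0006 .05 -11.4;  python3 - <<'E'
from h import *
c=imaging.capture("wrist")
for q in models.cut_out(c,"magnifier")[:2]:
    v,u=np.nonzero(q["region"]);W=px2w(c,np.c_[u,v],.008)[:,:2]; rc=cv2.minAreaRect((W*1000).astype(np.float32));print(q["confidence"],rc,W.min(0))
    vx,vy,x0,y0=cv2.fitLine(W.astype(np.float32),cv2.DIST_HUBER,0,.001,.001).ravel();print("yaw",np.degrees(np.arctan(vy/vx)),"y at .64",y0+vy/vx*(.64-x0))
cv2.imwrite("pics/w5.png",c["frame"])
E
```

```text
t 17.35 tcp [ 0.6405 -0.0008  0.1243] yaw -11.37 w 0.0298 F [ 0.6  0.1 -0. ]
tool shift [0.0005 0.0001 0.0743] turn 0.03
0.74 ((640.1693725585938, 8.196853637695312), (47.37992858886719, 136.12802124023438), 69.91669464111328) [ 0.57013156 -0.03073792]
yaw -11.077044 y at .64 0.0014440028
```

View pics/w5.png

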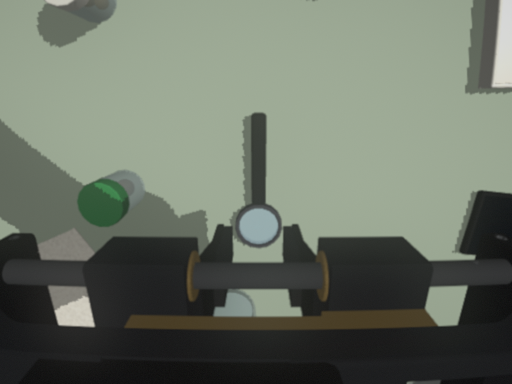

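The handle (258,160) is aligned midway between the fingers. Descending in two steps.

Emit:
{"op": "apply_moves", "data": {
  "moves": [
    [[0,0.001,0.02],0],
    [[0,0,0.035],0],
    [[0,0,0.03],0],
    [[0,0,0.015],0],
    [[0,0,0],0]
  ]
}}

```text
time_s: 17.87
tcp_pos: [0.6376, -0.0016, 0.0201]
ee_rot: [[-0.98, 0.2, -0.009], [0.2, 0.98, -0.001], [0.008, -0.003, -1.0]]
wrist_force: [-0.9, -0.5, -0.5]
gripper_width: 0.346
gripper_force: 0.0
```

Emit:
{"op": "apply_moves", "data": {
  "moves": [
    [[0,0,0.005],0],
    [[0,0,0.003],0],
    [[0,0,0],0],
    [[0,0,0],0],
    [[0,0,0],0]
  ]
}}

```text
time_s: 18.28
tcp_pos: [0.6419, 0.0004, 0.0173]
ee_rot: [[-0.98, 0.197, 0.002], [0.197, 0.98, 0.0], [-0.002, 0.001, -1.0]]
wrist_force: [-0.1, -0.4, 0.3]
gripper_width: 0.343
gripper_force: 0.0
```

```bash
python3 d.py .640 0 .003 -11.4
```

```text
t 18.2833 tcp [6.419e-01 4.000e-04 1.730e-02] yaw -11.38 w 0.0298 F [-0.1 -0.4  0.3]
tool shift [ 0.0018 -0.0008  0.0143] turn 0.02
```

Emit:
{"op": "apply_moves", "data": {
  "moves": [
    [[0.0015,0,0.007],0],
    [[0,0,0.006],0],
    [[0,0,0],0],
    [[0,0,0],0],
    [[0,0,0],0]
  ]
}}

```text
time_s: 18.7
tcp_pos: [0.6397, 0.0006, 0.0028]
ee_rot: [[-0.98, 0.197, -0.0], [0.197, 0.98, -0.0], [0.0, -0.0, -1.0]]
wrist_force: [0.2, 0.4, 0.4]
gripper_width: 0.348
gripper_force: 0.0
```

Emit:
{"op": "apply_moves", "data": {
  "moves": [
    [[0,0,0],0],
    [[0,0,0],0],
    [[0,0,0],0],
    [[0,0,0],0],
    [[0,0,0],0]
  ],
  "hand": 0
}}

```text
time_s: 19.12
tcp_pos: [0.6398, 0.0006, 0.0032]
ee_rot: [[-0.98, 0.197, 0.0], [0.197, 0.98, 0.0], [-0.0, 0.0, -1.0]]
wrist_force: [0.1, -1.1, 0.4]
gripper_width: 0.158
gripper_force: 30.0
```

Emit:
{"op": "apply_moves", "data": {
  "moves": [
    [[0,0,-0.01],0],
    [[0,0,-0.02],0],
    [[0,0,-0.03],0],
    [[0,0,-0.03],-1.6],
    [[0,0,-0.01],-1.6]
  ]
}}

```text
time_s: 19.53
tcp_pos: [0.6425, 0.0008, 0.1089]
ee_rot: [[-0.99, 0.14, 0.009], [0.14, 0.99, 0.001], [-0.008, 0.002, -1.0]]
wrist_force: [0.4, 0.2, -0.6]
gripper_width: 0.155
gripper_force: 30.0
```

```bash
python3 d.py .519 .3403 .1 -8.1
```

```text
t 19.5333 tcp [0.6425 0.0008 0.1089] yaw -8.05 w 0.0135 F [ 0.4  0.2 -0.6]
tool shift [0.1698 0.3188 0.008 ] turn 0.05
```

Emit:
{"op": "apply_moves", "data": {
  "moves": [
    [[0.016,0.031,0],0],
    [[0.017,0.032,0],0],
    [[0.017,0.032,0],0],
    [[0.017,0.032,0],0],
    [[0.017,0.032,0],0]
  ]
}}

```text
time_s: 19.95
tcp_pos: [0.5785, 0.1713, 0.1039]
ee_rot: [[-0.99, 0.143, 0.001], [0.143, 0.99, 0.0], [-0.001, 0.0, -1.0]]
wrist_force: [1.5, 0.0, -0.5]
gripper_width: 0.156
gripper_force: 30.0
```

Emit:
{"op": "apply_moves", "data": {
  "moves": [
    [[0.017,0.032,0],0],
    [[0.017,0.032,0],0],
    [[0.017,0.032,0],0],
    [[0.017,0.032,0],0],
    [[0.016,0.032,0],0]
  ]
}}

```text
time_s: 20.37
tcp_pos: [0.5179, 0.3419, 0.104]
ee_rot: [[-0.99, 0.142, 0.0], [0.142, 0.99, 0.0], [-0.0, 0.0, -1.0]]
wrist_force: [1.0, 0.9, -0.3]
gripper_width: 0.158
gripper_force: 30.0
```

Emit:
{"op": "apply_moves", "data": {
  "moves": [
    [[0,0,0.015],0],
    [[0,0,0.02],0],
    [[0,0,0.01],0],
    [[0,0,0],0],
    [[0,0,0],0]
  ]
}}

```text
time_s: 20.78
tcp_pos: [0.519, 0.3398, 0.0581]
ee_rot: [[-0.99, 0.143, -0.0], [0.143, 0.99, -0.001], [0.0, -0.001, -1.0]]
wrist_force: [0.6, 0.9, -0.5]
gripper_width: 0.155
gripper_force: 30.0
```

```bash
python3 d.py .519 .3403 .0065 -8.1;  python3 - <<'E'
from h import *
c=imaging.capture("wrist");cv2.imwrite("pics/w6.png",c["frame"])
E
```

```text
t 20.7833 tcp [0.519  0.3398 0.0581] yaw -8.2 w 0.0134 F [ 0.6  0.9 -0.5]
tool shift [0.0001 0.0006 0.0516] turn -0.1
```

View pics/w6.png

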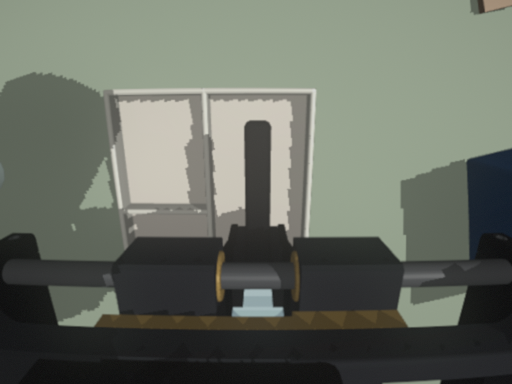

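The magnifier handle (258,175) is centred in the compartment (212–310). Lowering and releasing.

Emit:
{"op": "apply_moves", "data": {
  "moves": [
    [[0,0,0.015],0],
    [[0,0,0.018],0],
    [[0,0,0.01],0],
    [[0,0,0.003],0],
    [[0,0,0],0]
  ]
}}

```text
time_s: 21.25
tcp_pos: [0.5191, 0.3399, 0.0119]
ee_rot: [[-0.99, 0.143, -0.0], [0.143, 0.99, -0.001], [0.0, -0.001, -1.0]]
wrist_force: [0.0, 0.2, -0.6]
gripper_width: 0.153
gripper_force: 30.0
```

Emit:
{"op": "apply_moves", "data": {
  "moves": [
    [[0,0,0],0],
    [[0,0,0.002],0],
    [[0,0,0.001],0],
    [[0,0,0],0],
    [[0,0,0],0]
  ]
}}

```text
time_s: 21.67
tcp_pos: [0.519, 0.3404, 0.0094]
ee_rot: [[-0.99, 0.142, 0.0], [0.142, 0.99, 0.0], [-0.0, 0.0, -1.0]]
wrist_force: [0.5, 0.2, -0.6]
gripper_width: 0.159
gripper_force: 30.0
```

```bash
python3 d.py .519 .3403 .0065 -8.1
```

```text
t 21.6667 tcp [0.519  0.3404 0.0094] yaw -8.18 w 0.0138 F [ 0.5  0.2 -0.6]
tool shift [-0.     -0.0001  0.0029] turn -0.08
```

Emit:
{"op": "apply_moves", "data": {
  "moves": [
    [[0,0,0.0015],0],
    [[0,0,0.001],0],
    [[0,0,0],0],
    [[0,0,0],0],
    [[0,0,0],0]
  ]
}}

```text
time_s: 22.08
tcp_pos: [0.5189, 0.3403, 0.0065]
ee_rot: [[-0.99, 0.142, -0.0], [0.142, 0.99, -0.0], [0.0, -0.0, -1.0]]
wrist_force: [-0.2, 0.3, -0.3]
gripper_width: 0.159
gripper_force: 30.0
```

Emit:
{"op": "apply_moves", "data": {
  "moves": [
    [[0,0,0],0],
    [[0,0,0],0],
    [[0,0,0],0],
    [[0,0,0],0],
    [[0,0,0],0]
  ],
  "hand": 0.026
}}

```text
time_s: 22.5
tcp_pos: [0.519, 0.3403, 0.0066]
ee_rot: [[-0.99, 0.142, 0.0], [0.142, 0.99, 0.0], [-0.0, 0.0, -1.0]]
wrist_force: [0.4, -0.5, -0.0]
gripper_width: 0.295
gripper_force: 0.0
```

Emit:
{"op": "apply_moves", "data": {
  "moves": [
    [[0,0,-0.01],0],
    [[0,0,-0.02],0],
    [[0,0,-0.035],0],
    [[0,0,-0.035],0],
    [[0,0,-0.015],0]
  ]
}}

```text
time_s: 22.92
tcp_pos: [0.521, 0.3419, 0.1277]
ee_rot: [[-0.99, 0.141, 0.007], [0.141, 0.99, 0.005], [-0.006, 0.006, -1.0]]
wrist_force: [1.8, 1.5, 0.4]
gripper_width: 0.302
gripper_force: 0.0
```

Emit:
{"op": "apply_moves", "data": {
  "moves": [
    [[-0.012,-0.03,0],0],
    [[-0.0125,-0.035,0],0],
    [[-0.0125,-0.035,0],0],
    [[-0.0125,-0.035,0],0],
    [[-0.0125,-0.035,0],0]
  ]
}}

```text
time_s: 23.33
tcp_pos: [0.5562, 0.1617, 0.1227]
ee_rot: [[-0.99, 0.142, 0.001], [0.142, 0.99, 0.0], [-0.001, 0.001, -1.0]]
wrist_force: [0.5, 0.1, -0.4]
gripper_width: 0.299
gripper_force: 0.0
```

Emit:
{"op": "apply_moves", "data": {
  "moves": [
    [[-0.0125,-0.035,0],0],
    [[-0.0125,-0.035,0],0],
    [[-0.0125,-0.035,0],0],
    [[-0.0125,-0.035,0],0],
    [[-0.0125,-0.035,0],0]
  ],
  "hand": 0.087
}}

```text
time_s: 23.75
tcp_pos: [0.5932, -0.0207, 0.1227]
ee_rot: [[-0.99, 0.142, 0.001], [0.142, 0.99, 0.0], [-0.001, 0.0, -1.0]]
wrist_force: [1.3, 0.3, 0.6]
gripper_width: 0.592
gripper_force: 0.0
```

Emit:
{"op": "apply_moves", "data": {
  "moves": [
    [[-0.0125,-0.035,0],0],
    [[-0.0125,-0.035,0],0],
    [[-0.012,-0.037,0],0],
    [[0,0,0],0],
    [[0,0,0],0]
  ]
}}

```text
time_s: 24.17
tcp_pos: [0.6143, -0.1322, 0.1219]
ee_rot: [[-0.989, 0.146, 0.0], [0.146, 0.989, 0.0], [-0.0, 0.0, -1.0]]
wrist_force: [-0.6, 0.6, -1.1]
gripper_width: 0.952
gripper_force: 0.0
```

```bash
python3 d.py .614 -.13 .021 -8.2;  python3 - <<'E'
from h import *
c=imaging.capture("wrist");f=c["frame"]
P=[[.614+.02*np.cos(a),-.13+.02*np.sin(a),.056] for a in np.linspace(0,6.28,25)]
cv2.polylines(f,[w2px(c,P).astype(int)],True,(255,255,255),1);print(w2px(c,[[.614,-.13,.056]]))
cv2.imwrite("pics/w7.png",f)
E
```

```text
t 24.1667 tcp [ 0.6143 -0.1322  0.1219] yaw -8.41 w 0.0828 F [-0.6  0.6 -1.1]
tool shift [0.0006 0.0021 0.1009] turn -0.21
[[258.51392295 203.63628987]]
```

View pics/w7.png

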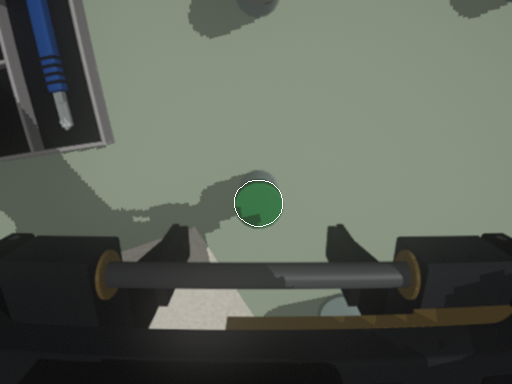

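The predicted cap outline falls exactly on the green cap (258,203), so the jar is at (0.614, -0.130).

Emit:
{"op": "apply_moves", "data": {
  "moves": [
    [[0,0.0005,0.015],0],
    [[0,0,0.025],0],
    [[0,0,0.015],0],
    [[0,0,0],0],
    [[0,0,0],0]
  ]
}}

```text
time_s: 24.63
tcp_pos: [0.6142, -0.1283, 0.0665]
ee_rot: [[-0.99, 0.14, -0.001], [0.14, 0.99, -0.0], [0.001, -0.001, -1.0]]
wrist_force: [0.2, 0.1, 0.9]
gripper_width: 1.0
gripper_force: 0.0
```

```bash
python3 d.py .614 -.13 .021 -8.2
```

```text
t 24.6333 tcp [ 0.6142 -0.1283  0.0665] yaw -8.06 w 0.087 F [0.2 0.1 0.9]
tool shift [-0.0001 -0.0017  0.0455] turn 0.14
```

Emit:
{"op": "apply_moves", "data": {
  "moves": [
    [[0,-0.0015,0.01],0],
    [[0,0,0.02],0],
    [[0,0,0.012],0],
    [[0,0,0.003],0],
    [[0,0,0],0]
  ]
}}

```text
time_s: 25.05
tcp_pos: [0.6137, -0.131, 0.0208]
ee_rot: [[-0.99, 0.142, -0.002], [0.142, 0.99, -0.0], [0.002, -0.0, -1.0]]
wrist_force: [-0.2, -0.4, -0.5]
gripper_width: 1.001
gripper_force: 0.0
```

Emit:
{"op": "apply_moves", "data": {
  "moves": [
    [[0,0,0],0],
    [[0,0,0],0],
    [[0,0,0],0],
    [[0,0,0],0],
    [[0,0,0],0]
  ]
}}

```text
time_s: 25.47
tcp_pos: [0.6145, -0.1311, 0.0221]
ee_rot: [[-0.99, 0.142, 0.001], [0.142, 0.99, 0.0], [-0.001, 0.0, -1.0]]
wrist_force: [0.7, -0.0, -0.4]
gripper_width: 1.001
gripper_force: 0.0
```

Emit:
{"op": "apply_moves", "data": {
  "moves": [
    [[0,0,0],0],
    [[0,0,0],0],
    [[0,0,0],0],
    [[0,0,0],0],
    [[0,0,0],0]
  ],
  "hand": 0
}}

```text
time_s: 25.88
tcp_pos: [0.6142, -0.1311, 0.0215]
ee_rot: [[-0.99, 0.142, -0.0], [0.142, 0.99, 0.0], [0.0, -0.0, -1.0]]
wrist_force: [-0.4, -0.0, -0.5]
gripper_width: 0.707
gripper_force: 0.0
```

Emit:
{"op": "apply_moves", "data": {
  "moves": [
    [[0,0,0],0],
    [[0,0,0],0],
    [[0,0,0],0],
    [[0,0,0],0],
    [[0,0,0],0]
  ]
}}

```text
time_s: 26.3
tcp_pos: [0.6142, -0.1311, 0.0216]
ee_rot: [[-0.99, 0.142, 0.0], [0.142, 0.99, 0.0], [-0.0, 0.0, -1.0]]
wrist_force: [0.5, 0.4, -0.4]
gripper_width: 0.452
gripper_force: 30.0
```

```bash
python3 d.py .5478 .2665 .121 -8.1
```

```text
t 26.3 tcp [ 0.6142 -0.1311  0.0216] yaw -8.19 w 0.0394 F [ 0.5  0.4 -0.4]
tool shift [ 0.1224  0.3841 -0.0994] turn -0.09
```

Emit:
{"op": "apply_moves", "data": {
  "moves": [
    [[0,0,-0.01],0],
    [[0,0,-0.025],0],
    [[0,0,-0.03],0],
    [[0,0,-0.025],0],
    [[0,0,-0.01],0]
  ]
}}

```text
time_s: 26.72
tcp_pos: [0.6164, -0.1313, 0.1264]
ee_rot: [[-0.99, 0.142, 0.007], [0.142, 0.99, -0.001], [-0.007, 0.0, -1.0]]
wrist_force: [0.2, -0.7, -1.0]
gripper_width: 0.452
gripper_force: 30.0
```

Emit:
{"op": "apply_moves", "data": {
  "moves": [
    [[0.008,0.025,0],0],
    [[0.011,0.035,0],0],
    [[0.011,0.035,0],0],
    [[0.011,0.035,0],0],
    [[0.011,0.035,0],0]
  ]
}}

```text
time_s: 27.13
tcp_pos: [0.5851, 0.0409, 0.1211]
ee_rot: [[-0.99, 0.143, -0.001], [0.143, 0.99, 0.0], [0.001, -0.0, -1.0]]
wrist_force: [-0.2, -0.3, -1.3]
gripper_width: 0.456
gripper_force: 30.0
```

Emit:
{"op": "apply_moves", "data": {
  "moves": [
    [[0.011,0.035,0],0],
    [[0.011,0.035,0],0],
    [[0.011,0.035,0],0],
    [[0.011,0.035,0],0],
    [[0.011,0.035,0],0]
  ]
}}

```text
time_s: 27.55
tcp_pos: [0.5556, 0.2222, 0.1211]
ee_rot: [[-0.99, 0.143, -0.001], [0.143, 0.99, -0.0], [0.001, -0.001, -1.0]]
wrist_force: [0.1, -1.0, -0.8]
gripper_width: 0.454
gripper_force: 30.0
```

Emit:
{"op": "apply_moves", "data": {
  "moves": [
    [[0.011,0.03,0],0],
    [[0.004,0.014,0],0],
    [[0,0,0],0],
    [[0,0,0],0],
    [[0,0,0],0]
  ]
}}

```text
time_s: 27.97
tcp_pos: [0.5479, 0.2652, 0.1211]
ee_rot: [[-0.99, 0.143, -0.001], [0.143, 0.99, -0.001], [0.001, -0.001, -1.0]]
wrist_force: [0.5, -0.4, -0.6]
gripper_width: 0.452
gripper_force: 30.0
```

Emit:
{"op": "apply_moves", "data": {
  "moves": [
    [[0,0,0.015],0],
    [[0,0,0.025],0],
    [[0,0,0.01],0],
    [[0,0,0],0],
    [[0,0,0],0]
  ]
}}

```text
time_s: 28.38
tcp_pos: [0.5484, 0.2652, 0.0713]
ee_rot: [[-0.99, 0.143, -0.001], [0.143, 0.99, -0.001], [0.001, -0.001, -1.0]]
wrist_force: [0.4, 0.1, -0.4]
gripper_width: 0.454
gripper_force: 30.0
```

```bash
python3 d.py .5478 .2665 .0247 -8.1;  python3 - <<'E'
from h import *
c=imaging.capture("wrist");cv2.imwrite("pics/w8.png",c["frame"])
E
```

```text
t 28.3833 tcp [0.5484 0.2652 0.0713] yaw -8.25 w 0.0395 F [ 0.4  0.1 -0.4]
tool shift [0.0008 0.0013 0.0466] turn -0.15
```

View pics/w8.png

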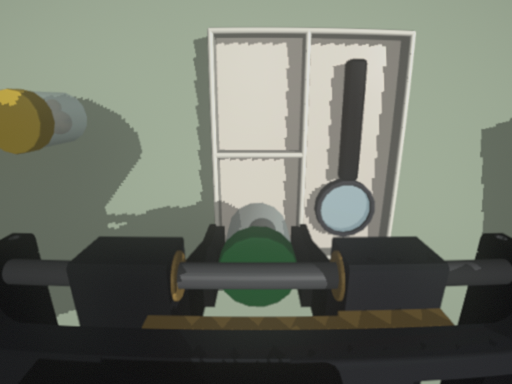

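The magnifier lies flat in the long compartment (350,130), and the green jar (258,250) hangs over the far bay. Lowering gently.

Emit:
{"op": "apply_moves", "data": {
  "moves": [
    [[0,0.001,0.012],0],
    [[0,0,0.015],0],
    [[0,0,0.01],0],
    [[0,0,0.005],0],
    [[0,0,0.002],0]
  ]
}}

```text
time_s: 28.85
tcp_pos: [0.5479, 0.2671, 0.0265]
ee_rot: [[-0.99, 0.142, -0.001], [0.142, 0.99, -0.001], [0.001, -0.001, -1.0]]
wrist_force: [0.0, 0.7, -0.2]
gripper_width: 0.453
gripper_force: 30.0
```

Emit:
{"op": "apply_moves", "data": {
  "moves": [
    [[0,0,0],0],
    [[0,0,0],0],
    [[0,0,0.001],0],
    [[0,0,0],0],
    [[0,0,0],0]
  ]
}}

```text
time_s: 29.27
tcp_pos: [0.5485, 0.2675, 0.027]
ee_rot: [[-0.99, 0.142, 0.001], [0.142, 0.99, 0.001], [-0.001, 0.001, -1.0]]
wrist_force: [-0.8, -1.2, -0.7]
gripper_width: 0.449
gripper_force: 30.0
```

```bash
python3 d.py .5478 .2665 .0247 -8.1
```

```text
t 29.2667 tcp [0.5485 0.2675 0.027 ] yaw -8.19 w 0.0391 F [-0.8 -1.2 -0.7]
tool shift [ 0.0005 -0.0011  0.0023] turn -0.09
```

Emit:
{"op": "apply_moves", "data": {
  "moves": [
    [[0,0,0.0007],0],
    [[0,0,0.0006],0],
    [[0,0,0],0],
    [[0,0,0],0],
    [[0,0,0],0]
  ]
}}

```text
time_s: 29.68
tcp_pos: [0.5483, 0.2674, 0.0252]
ee_rot: [[-0.99, 0.142, -0.0], [0.142, 0.99, -0.0], [0.0, -0.0, -1.0]]
wrist_force: [0.3, -0.6, -1.9]
gripper_width: 0.452
gripper_force: 30.0
```

```bash
python3 d.py .5478 .2665 .0247 -8.1
```

```text
t 29.6833 tcp [0.5483 0.2674 0.0252] yaw -8.19 w 0.0393 F [ 0.3 -0.6 -1.9]
tool shift [ 0.0004 -0.0009  0.0005] turn -0.09
```

Emit:
{"op": "apply_moves", "data": {
  "moves": [
    [[0,0,0.0005],0],
    [[0,0,0],0],
    [[0,0,0],0]
  ]
}}

```text
time_s: 29.93
tcp_pos: [0.5483, 0.2673, 0.0247]
ee_rot: [[-0.99, 0.142, -0.0], [0.142, 0.99, -0.0], [0.0, -0.0, -1.0]]
wrist_force: [-0.2, 0.5, -0.9]
gripper_width: 0.45
gripper_force: 30.0
```

Emit:
{"op": "apply_moves", "data": {
  "moves": [
    [[0,0,0],0],
    [[0,0,0],0],
    [[0,0,0],0],
    [[0,0,0],0],
    [[0,0,0],0]
  ],
  "hand": 0.06
}}

```text
time_s: 30.35
tcp_pos: [0.5484, 0.2674, 0.0249]
ee_rot: [[-0.99, 0.142, 0.0], [0.142, 0.99, 0.0], [-0.0, 0.0, -1.0]]
wrist_force: [-0.7, 0.5, -0.3]
gripper_width: 0.675
gripper_force: 0.0
```

Emit:
{"op": "apply_moves", "data": {
  "moves": [
    [[0,0,-0.01],0],
    [[0,0,-0.02],0],
    [[0,0,-0.03],0],
    [[0,0,-0.03],0],
    [[0,0,-0.01],0]
  ]
}}

```text
time_s: 30.77
tcp_pos: [0.5507, 0.2688, 0.1307]
ee_rot: [[-0.99, 0.141, 0.008], [0.141, 0.99, 0.005], [-0.007, 0.006, -1.0]]
wrist_force: [0.6, 0.1, 1.8]
gripper_width: 0.69
gripper_force: 0.0
```

Emit:
{"op": "apply_moves", "data": {
  "moves": [
    [[0.0146,-0.031,0],0],
    [[0.0146,-0.031,0],0],
    [[0.0146,-0.031,0],0],
    [[0.0146,-0.031,0],0],
    [[0.0146,-0.031,0],0]
  ],
  "hand": 0.087
}}

```text
time_s: 31.18
tcp_pos: [0.4529, 0.1231, 0.1252]
ee_rot: [[-0.99, 0.142, 0.001], [0.142, 0.99, 0.0], [-0.001, 0.0, -1.0]]
wrist_force: [0.4, 0.4, 0.1]
gripper_width: 0.958
gripper_force: 0.0
```

Emit:
{"op": "apply_moves", "data": {
  "moves": [
    [[0,0,0],0],
    [[0,0,0],0],
    [[0,0,0],0],
    [[0,0,0],0],
    [[0,0,0],0]
  ]
}}

```text
time_s: 31.6
tcp_pos: [0.4547, 0.1252, 0.1248]
ee_rot: [[-0.99, 0.142, 0.0], [0.142, 0.99, 0.0], [-0.0, 0.0, -1.0]]
wrist_force: [0.1, 0.0, -0.8]
gripper_width: 0.999
gripper_force: 0.0
```

```bash
python3 d.py .454 .1246 .021 -8.2;  python3 - <<'E'
from h import *
c=imaging.capture("wrist");f=c["frame"]
P=[[.454+.02*np.cos(a),.1246+.02*np.sin(a),.056] for a in np.linspace(0,6.28,25)]
cv2.polylines(f,[w2px(c,P).astype(int)],True,(255,0,0),1)
cv2.imwrite("pics/w9.png",f)
E
```

```text
t 31.6 tcp [0.4547 0.1252 0.1248] yaw -8.15 w 0.0869 F [ 0.1  0.  -0.8]
tool shift [ 0.0007 -0.0008  0.1038] turn 0.05
```

View pics/w9.png

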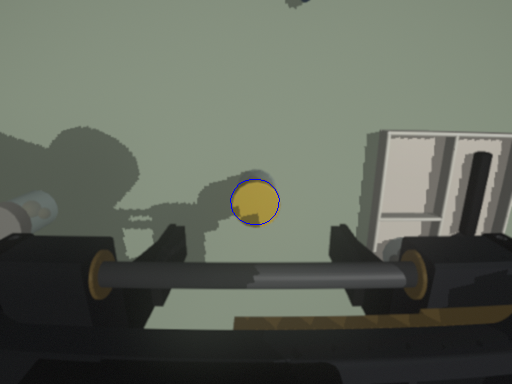

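The predicted outline matches the yellow cap (255,202). Descending to grip.

Emit:
{"op": "apply_moves", "data": {
  "moves": [
    [[0.0005,-0.0005,0.015],0],
    [[0,0,0.025],0],
    [[0,0,0.015],0],
    [[0,0,0],0],
    [[0,0,0],0]
  ]
}}

```text
time_s: 32.07
tcp_pos: [0.4534, 0.1241, 0.0692]
ee_rot: [[-0.99, 0.142, -0.002], [0.142, 0.99, -0.001], [0.001, -0.002, -1.0]]
wrist_force: [0.2, 0.7, -0.1]
gripper_width: 1.0
gripper_force: 0.0
```

Emit:
{"op": "apply_moves", "data": {
  "moves": [
    [[0,0,0.01],0],
    [[0,0,0.02],0],
    [[0,0,0.014],0],
    [[0,0,0.004],0],
    [[0,0,0],0]
  ]
}}

```text
time_s: 32.48
tcp_pos: [0.4537, 0.1241, 0.0218]
ee_rot: [[-0.99, 0.142, -0.0], [0.142, 0.99, -0.0], [0.0, -0.0, -1.0]]
wrist_force: [0.4, 0.3, 0.6]
gripper_width: 0.999
gripper_force: 0.0
```

Emit:
{"op": "apply_moves", "data": {
  "moves": [
    [[0,0,0],0],
    [[0,0,0],0],
    [[0,0,0],0],
    [[0,0,0],0],
    [[0,0,0],0]
  ]
}}

```text
time_s: 32.9
tcp_pos: [0.4537, 0.1241, 0.0223]
ee_rot: [[-0.99, 0.142, 0.001], [0.142, 0.99, 0.001], [-0.001, 0.001, -1.0]]
wrist_force: [0.4, -0.1, 0.2]
gripper_width: 0.998
gripper_force: 0.0
```

```bash
python3 d.py .454 .1246 .021 -8.2
```

```text
t 32.9 tcp [0.4537 0.1241 0.0223] yaw -8.19 w 0.0868 F [ 0.4 -0.1  0.2]
tool shift [-0.0002  0.0005  0.0013] turn 0.01
```

Emit:
{"op": "apply_moves", "data": {
  "moves": [
    [[0,0,0],0],
    [[0,0,0],0],
    [[0,0,0],0],
    [[0,0,0],0],
    [[0,0,0],0]
  ],
  "hand": 0
}}

```text
time_s: 33.32
tcp_pos: [0.4534, 0.1239, 0.0217]
ee_rot: [[-0.99, 0.142, -0.0], [0.142, 0.99, -0.0], [0.0, -0.0, -1.0]]
wrist_force: [-0.3, 0.1, -0.1]
gripper_width: 0.71
gripper_force: 0.0
```

Emit:
{"op": "apply_moves", "data": {
  "moves": [
    [[0,0,0],0],
    [[0,0,0],0],
    [[0,0,0],0],
    [[0,0,0],0],
    [[0,0,0],0]
  ]
}}

```text
time_s: 33.73
tcp_pos: [0.4534, 0.1239, 0.0217]
ee_rot: [[-0.99, 0.142, 0.0], [0.142, 0.99, 0.0], [-0.0, 0.0, -1.0]]
wrist_force: [-0.8, 0.4, -0.3]
gripper_width: 0.454
gripper_force: 30.0
```

Emit:
{"op": "apply_moves", "data": {
  "moves": [
    [[0,0,-0.01],0],
    [[0,0,-0.025],0],
    [[0,0,-0.03],0],
    [[0,0,-0.025],0],
    [[0,0,-0.01],0]
  ]
}}

```text
time_s: 34.15
tcp_pos: [0.455, 0.1248, 0.1251]
ee_rot: [[-0.99, 0.142, 0.005], [0.142, 0.99, 0.003], [-0.005, 0.004, -1.0]]
wrist_force: [0.3, 1.0, -0.5]
gripper_width: 0.453
gripper_force: 30.0
```

Emit:
{"op": "apply_moves", "data": {
  "moves": [
    [[0.002,0.025,0],0],
    [[0.0022,0.035,0],0],
    [[0.0026,0.035,0],0],
    [[0.0022,0.035,0],0],
    [[0.0022,0.024,0],0]
  ]
}}

```text
time_s: 34.57
tcp_pos: [0.4645, 0.2806, 0.1217]
ee_rot: [[-0.99, 0.141, 0.001], [0.141, 0.99, 0.001], [-0.001, 0.001, -1.0]]
wrist_force: [0.1, -0.3, -0.3]
gripper_width: 0.451
gripper_force: 30.0
```

Emit:
{"op": "apply_moves", "data": {
  "moves": [
    [[0,0,0],0],
    [[0,0,0.015],0],
    [[0,0,0.025],0],
    [[0,0,0.01],0],
    [[0,0,0],0]
  ]
}}

```text
time_s: 34.98
tcp_pos: [0.4624, 0.2758, 0.069]
ee_rot: [[-0.99, 0.143, -0.005], [0.143, 0.99, -0.005], [0.005, -0.006, -1.0]]
wrist_force: [-0.1, -0.4, -1.4]
gripper_width: 0.45
gripper_force: 30.0
```

Emit:
{"op": "apply_moves", "data": {
  "moves": [
    [[0,0,0],0],
    [[0,0,0],0],
    [[0,0,0],0]
  ]
}}

```text
time_s: 35.23
tcp_pos: [0.465, 0.2783, 0.073]
ee_rot: [[-0.99, 0.142, 0.002], [0.142, 0.99, 0.002], [-0.002, 0.002, -1.0]]
wrist_force: [0.9, -1.3, -0.3]
gripper_width: 0.45
gripper_force: 30.0
```

```bash
python3 d.py .4646 .2784 .0252 -8.1;  python3 - <<'E'
from h import *
c=imaging.capture("wrist");cv2.imwrite("pics/w10.png",c["frame"])
E
```

```text
t 35.2333 tcp [0.465  0.2783 0.073 ] yaw -8.19 w 0.0391 F [ 0.9 -1.3 -0.3]
tool shift [ 0.0004 -0.0001  0.0478] turn -0.09
```

View pics/w10.png

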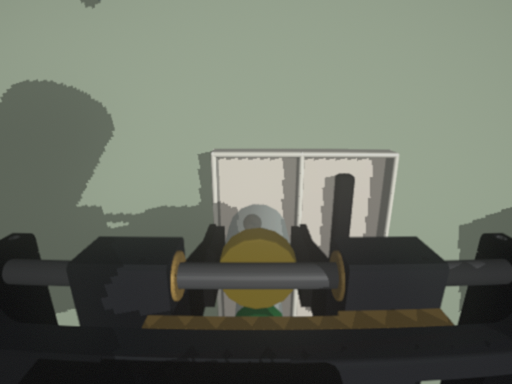

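The yellow jar (258,250) is over the near bay, with the green jar upright behind it. Lowering gently.

Emit:
{"op": "apply_moves", "data": {
  "moves": [
    [[0,0,0.012],0],
    [[0,0,0.015],0],
    [[0,0,0.01],0],
    [[0,0,0.005],0],
    [[0,0,0.002],0]
  ]
}}

```text
time_s: 35.7
tcp_pos: [0.4641, 0.2777, 0.0272]
ee_rot: [[-0.99, 0.143, -0.001], [0.143, 0.99, -0.001], [0.001, -0.001, -1.0]]
wrist_force: [-0.3, -0.3, -0.3]
gripper_width: 0.453
gripper_force: 30.0
```

Emit:
{"op": "apply_moves", "data": {
  "moves": [
    [[0,0,0],0],
    [[0,0,0],0],
    [[0,0,0.001],0],
    [[0,0,0],0],
    [[0,0,0],0]
  ]
}}

```text
time_s: 36.12
tcp_pos: [0.4644, 0.2781, 0.0271]
ee_rot: [[-0.99, 0.142, 0.0], [0.142, 0.99, 0.001], [-0.0, 0.001, -1.0]]
wrist_force: [-0.5, 0.8, -0.1]
gripper_width: 0.455
gripper_force: 30.0
```

Emit:
{"op": "apply_moves", "data": {
  "moves": [
    [[0,0,0],0],
    [[0,0,0],0],
    [[0,0,0],0]
  ]
}}

```text
time_s: 36.37
tcp_pos: [0.4643, 0.278, 0.0269]
ee_rot: [[-0.99, 0.142, 0.0], [0.142, 0.99, 0.0], [-0.0, 0.0, -1.0]]
wrist_force: [0.3, 0.3, -1.2]
gripper_width: 0.452
gripper_force: 30.0
```

```bash
python3 d.py .4646 .2784 .0248 -8.1
```

```text
t 36.3667 tcp [0.4643 0.278  0.0269] yaw -8.19 w 0.0393 F [ 0.3  0.3 -1.2]
tool shift [-0.0002  0.0005  0.0021] turn -0.09
```

Emit:
{"op": "apply_moves", "data": {
  "moves": [
    [[0,0,0.0007],0],
    [[0,0,0.0007],0],
    [[0,0,0.0006],0],
    [[0,0,0],0],
    [[0,0,0],0]
  ]
}}

```text
time_s: 36.78
tcp_pos: [0.4643, 0.278, 0.0248]
ee_rot: [[-0.99, 0.142, 0.0], [0.142, 0.99, -0.0], [-0.0, -0.0, -1.0]]
wrist_force: [-0.6, -0.1, -0.6]
gripper_width: 0.453
gripper_force: 30.0
```

Emit:
{"op": "apply_moves", "data": {
  "moves": [
    [[0,0,0],0],
    [[0,0,0],0],
    [[0,0,0],0],
    [[0,0,0],0],
    [[0,0,0],0]
  ],
  "hand": 0.06
}}

```text
time_s: 37.2
tcp_pos: [0.4643, 0.278, 0.0248]
ee_rot: [[-0.99, 0.142, 0.0], [0.142, 0.99, 0.0], [-0.0, 0.0, -1.0]]
wrist_force: [0.2, 0.4, -0.2]
gripper_width: 0.676
gripper_force: 0.0
```

Emit:
{"op": "apply_moves", "data": {
  "moves": [
    [[0,0,-0.01],0],
    [[0,0,-0.02],0],
    [[0,0,-0.03],0],
    [[0,0,-0.04],0],
    [[0,0,-0.04],0]
  ]
}}

```text
time_s: 37.62
tcp_pos: [0.4637, 0.2773, 0.1665]
ee_rot: [[-0.99, 0.142, -0.001], [0.142, 0.99, -0.001], [0.001, -0.001, -1.0]]
wrist_force: [1.2, 0.9, -0.4]
gripper_width: 0.693
gripper_force: 0.0
```

Emit:
{"op": "apply_moves", "data": {
  "moves": [
    [[0,-0.03,-0.02],0],
    [[0,-0.04,0],0],
    [[0,-0.04,0],0],
    [[0,-0.04,0],0],
    [[0,-0.04,0],0]
  ]
}}

```text
time_s: 38.03
tcp_pos: [0.4365, 0.0883, 0.1859]
ee_rot: [[-0.99, 0.141, 0.001], [0.141, 0.99, 0.001], [-0.001, 0.001, -1.0]]
wrist_force: [0.5, -0.6, 0.2]
gripper_width: 0.685
gripper_force: 0.0
```

Emit:
{"op": "apply_moves", "data": {
  "moves": [
    [[0.02,-0.03,0],0],
    [[0,-0.03,0],0],
    [[0,0,0],0],
    [[0,0,0],0],
    [[0,0,0],0]
  ]
}}

```text
time_s: 38.45
tcp_pos: [0.4093, 0.0335, 0.1855]
ee_rot: [[-0.99, 0.143, 0.002], [0.143, 0.99, 0.001], [-0.002, 0.001, -1.0]]
wrist_force: [-0.1, 0.3, -0.2]
gripper_width: 0.688
gripper_force: 0.0
```

```bash
python3 - <<'E'
from h import *
c=imaging.capture("scene");cv2.imwrite("pics/s2.png",cv2.resize(c["frame"],None,fx=1.5,fy=1.5,interpolation=cv2.INTER_CUBIC))
c=imaging.capture("top");cv2.imwrite("pics/t2.png",cv2.resize(c["frame"],None,fx=1.5,fy=1.5,interpolation=cv2.INTER_CUBIC))
E
python3 -c "
import cv2,numpy as np
a=cv2.imread('pics/t2.png')[60:420];b=cv2.imread('pics/s2.png')[150:490]
cv2.imwrite('pics/both.png',cv2.resize(np.vstack([a,b]),(658,600)))"
```

```text
(no output)
```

View pics/both.png

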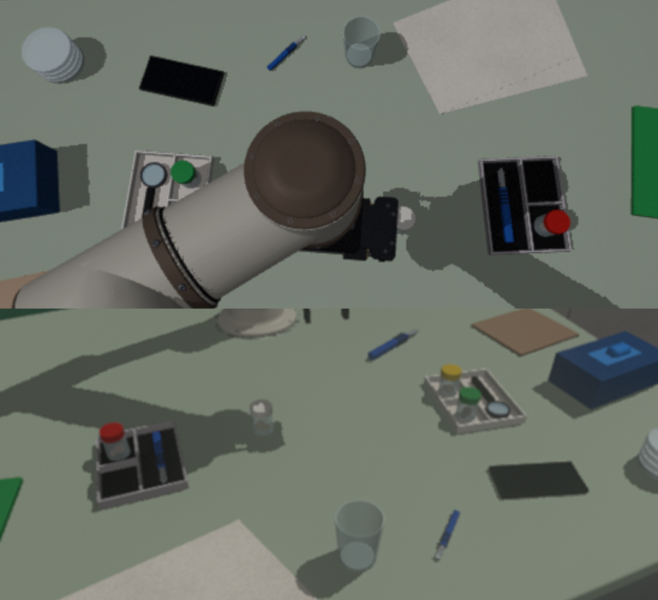

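The combined view shows the red jar upright in the pan at (113,440) with the scalpel flat at (160,455). The white tray holds yellow (450,378), green (468,402) and the lens (495,405), and the white jar, beaker and phone have not moved.

```bash
python3 -c "
from station import r
print(r.finish_job())"
```

```text
the job is handed in; nothing more can be done
None
```

Both kits are made up and the job is handed in at about 38 s of the 122 s allowed; in the last pictures each tool lies flat, each jar stands upright in its own bay, and the white-capped jar, beaker and phone are where they were.

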